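# Pull out the dish rack's wing and pin it

## Robot

A 6-joint arm with a two-finger parallel gripper is mounted at the origin on the work surface. World frame = base frame: x ahead of the robot, y to its left, z up, the work surface at z = 0. Lengths are in m, angles in rad, forces in N, time in s.
With the tool pointing down it reaches from about 0.375 to 0.925 m from the base axis. Payload 5.7 kg.
Tool frame: the origin (TCP) lies midway between the tips of the shut fingers; the grasp point (between the pads) lies 19 mm behind it (bot.grasp_offset is the distance from the TCP to the grasp point, in m); z points along the fingers, y is the line along which they close (so a half turn about z gives the same grasp; the last joint's range is limited). The gripper opens to 88 mm and grips with 3 to 60 N. Pads are 20 mm wide; open, the fingers measure 115 mm over their backs; the gripper's body (75 mm by 178 mm) begins 61 mm behind the grasp point.
Start: joints at [-1.224, 0.359, 1.51, -0, 1.272, -0.115], TCP at [0.267, -0.537, 0.223] pointing down, gripper open.
Joint ranges: [-2.97, 2.97], [-1.01, 2.36], [0.21, 2.38], [-0.96, 4.11], [0.2, 2.71], [-2.98, 2.98]. Speed limits (rad/s): [2.39, 2.39, 3.14, 3.14, 3.14, 3.14].

## Interface

Orientations are given as a unit quaternion [w, x, y, z].
In Python, from bench import bot gives the robot as it stands.
- The arm moves only by the tool move_arm, never from a script. Its argument "commands" is a list of rows, each a list of 5 numbers: the shift along the world's x, y, z in mm, then the turn about the world's z in rad, then the finger opening in mm, from 0 to 87.8. In form: [[tx, ty, tz, twist, jaw], ...]. A call has 1 to 8 rows; each row shifts and turns the commanded pose from where the row before left it; what a row does not reach is not made up. A row lasts 1/8 s, in which the tool goes at most 62.5 mm and 10.7 degrees, less where a joint would pass 70% of its speed; a pose out of reach is approached as far as the arm can. A call is refused whole if a number of a shift passes 62.5 or a number of a turn 0.188, either way. A call with a gripper value outside its range is refused whole. The fingers move at their own pace and stop on an object; "newtons" is the grip in N (left out, the last holds). Time passes only in rows, so rows that do not move let the fingers close. It gives the time, the measured TCP pose, the force, the opening and the grip force at its end, in the units of the state.
- bot.get_obs(): the state, without advancing time (a new reading comes with each control period).
- bot.get_image(name): name is "scene" or "top" or "wrist"; returns a dict with "image" (400x640x3 uint8, red, green, blue), "fx", "fy", "cx", "cy" (pixels), "R" (3x3) and "t" (3): a world point X has camera coordinates R X + t; the wrist camera has in their place "T_tool_cam" (4x4, takes a point from camera to tool coordinates, whose origin is the TCP and whose axes are the flange's). Camera axes: x right, y down, z forward; pixel columns grow to the right and rows downward; lengths in m; the calibration is good to about 2 mm. A picture is of the moment at which its call begins: read the wrist's pose just before it. There is no depth.
- bot.sign_off(): hands the job in; it is judged then, once.
The state is a dict: "clock": time; "joints": joint angles; "qvel": joint speeds; "joint_efforts": joint torques, N m; "tcp_pos": TCP position; "tcp_rot": TCP orientation; "force": force on the tool from outside, world axes, zero at the start; "torque": the same for the moment, N m; "width": opening from 0.0 (shut) to 1.0 (fully open); "gripper_force": force on a finger pad.
Only numpy, scipy, OpenCV 4.12 (cv2) and the standard library are available. Lean on these libraries where they do the work, as an engineer would, in place of code of your own. Each camera call takes 0.05 s, during which the arm holds its last target. There are 200 camera calls.

## Task

The dish rack's pull-out wing is held folded by the yellow-knobbed locking pin. Pull the pin out of the aluminium lock block (the blue rest beside it can hold it meanwhile), draw the wing out by its red handle until the round hole in its brass end lines up under the block's hole, and push the pin back through until it snaps fully home with its collar flat on the block. Work the pin gently, never forcing or jamming it, and leave the dishes and the other kitchen things where they stand.

Things in the scene. Friction and masses are not known exactly. Their poses are not given: they have to be found in the camera images.
- rack: White dish rack, fixed. Origin on the counter under the lock hole's axis; z up, y the way the wing draws out, x to the tray (x 45..285, y -230..90, 38 mm high). Lock block 50 x 60 (x, y) mm, top at z 62: upper plate z 42..62, bore 15.5; bar channel; lower part z 0..30, bore 18, spring balls at z 12. Over 50 N in all between pin and rack (15 N of it the balls, at home) is forcing.
- lock_hole (a point): Centre of the lock hole's mouth, on the top face of the block, 62 mm above the counter; axes as the rack. Set in the 20 mm deep upper plate with its tip on the bar (origin then 36 mm above home), the pin stands by itself when let go; once the round hole comes under it, it drops until the spring balls stop it, about 12 mm above home, and keeps the wing from sliding on.
- rest_hole (a point): Mouth of the plain 21 mm through hole (3 mm chamfer) in the blue rest, 44 x 44 mm, top 62 mm above the counter, 50 mm towards the robot (-x) and 70 mm to -y of the lock hole in the rack's axes. No detent; the pin put in stands with its collar on the top.
- pin: Metal pin, 50 g, starting upright in the lock hole. Origin on its axis at the collar's underside, z up. Shaft 14 mm wide, 58 long, last 4 mm tapering to 11.6; collar 28 mm wide, z 0..5; yellow knob 24 mm wide, z 8..42. A groove 49 mm below the collar snaps on the spring balls: about 10 N to pull out, 7 N to push in over the last 10 mm. Home: origin at lock_hole (z 62).
- pin_tip (a point): Lower tip of the pin, on its axis, 58 mm below the collar's underside.
- wing (a joint): Wing drawn out along rack +y, m, -0.004 to 0.100. Pin out, it slides with about 2.5 N friction and stays put. Its bar (z 32..40 mm) has a 51 mm slot (pin passes up to 0.034), then solid (pin tip rests on it at 0.047..0.052), then in its brass end the round 15.5 mm hole, in line somewhere from 0.066 to 0.084: that plate is clamped anywhere, find it by feel. The pin enters up to 1.5 mm off.
- wing_handle (a point): Grip point of the red upright handle of the wing, 20 (rack x) x 28 (y) mm, top 85 mm above the counter; the point is on its centre line, 70 mm above the counter. It lies 105 mm + the wing's value along rack +y from the lock hole. 50 mm clear on both x sides down to 50 mm height.
- glass_a: clear drinking glass standing upside down in the rack's tray, 72 mm wide, 109 mm high; bystander
- glass_b: second glass like glass_a, beside it; bystander
- bowl: terracotta bowl upside down on the counter, 124 mm wide, 55 mm high; bystander
- mug: blue mug upside down, 82 mm wide, 95 mm high; bystander
- soap: green soap bottle, 64 mm wide, 190 mm high; bystander
- jar: amber jar, 72 mm wide, 100 mm high; bystander

How it is judged:
On the way, in this order (a step that is already met when the one before it is completed fails the run):
1. the pin is pulled clear of the lock hole, its tip above the block (z of pin_tip in the frame of rack above 0.064 m), for 0.1 s.
2. the wing is drawn out to its round hole (value of joint wing between 0.063 and 0.087 m), for 0.2 s.
At the end, for the whole second after the job is handed in: The wing is drawn out to 0.063..0.087 m and the pin stands through both holes in the lock block, within 2.5 mm of the hole's centre, upright within 0.08 rad, its collar no more than 2 mm above the block's top, at rest and let go (all of step 2 and horizontal distance between pin and lock_hole below 0.0025 m and z of pin in the frame of rack between 0.06 and 0.064 m and angle between the z axis of pin and the z axis of rack, either way round below 0.08 rad and linear speed of pin below 0.01 m/s); the robot touches nothing.
It fails at once if the pin is forced: more than 50 N between the pin and the rack (wing included) (contact force between pin and rack above 50 N).
It fails at once if a dish or another kitchen thing is pushed more than 30 mm from its place (distance of any of glass_a, glass_b, bowl, mug, soap, jar from where it was at the start of the episode above 0.03 m).
It also fails if it takes over 72 s, if anything falls off the work surface, if the arm or the gripper's body presses on something with over 40 N, if the wrist force passes 120 N, or if a joint passes its speed limit or range.

## Working session

There is one attempt and no reset: what is moved stays moved. The work goes in short steps, Python scripts to look and compute and a tool call to move; the robot and the scene stay as the last step left them, time stands still between calls to the robot, and variables do not carry over. Pictures are saved under pics/ and viewed, at most 10 in all, crops included, and the job is handed in when it is done.

Besides the shell and the picture viewer there is one more tool, called after ">>>" in YAML: its name, and indented under it one key for each argument. move_arm: Moves the arm, as the interface text tells. Its arguments: {"type":"object","properties":{"commands":{"type":"array","items":{"type":"array","items":{"type":"number"}}},"newtons":{"type":"number"}},"required":["commands"]}

```bash
mkdir -p pics; ls; cat > h.py <<'E'
import cv2,numpy as np
from bench import bot
def snap(n,f):
    o=bot.get_obs(); d=bot.get_image(n); d['obs']=o
    cv2.imwrite(f'pics/{f}.png',d['image'][:,:,::-1]); np.save(f'pics/{f}.npy',d,allow_pickle=True); return d
def quat(q):
    from scipy.spatial.transform import Rotation as R
    return R.from_quat([q[1],q[2],q[3],q[0]]).as_matrix()
def ray(d,u,v):
    c=np.array([(u-d['cx'])/d['fx'],(v-d['cy'])/d['fy'],1.])
    if 'R' in d:
        R=np.array(d['R']);return -R.T@np.array(d['t']),R.T@c
    T=np.array(d['T_tool_cam']);Q=quat(d['obs']['tcp_rot'])
    return Q@T[:3,3]+np.array(d['obs']['tcp_pos']),Q@T[:3,:3]@c
def plane(d,u,v,z):
    o,r=ray(d,u,v);return o+r*(z-o[2])/r[2]
def cross(a,b):
    (o1,r1),(o2,r2)=a,b
    s=np.linalg.lstsq(np.c_[r1,-r2],o2-o1,rcond=None)[0]
    p,q=o1+s[0]*r1,o2+s[1]*r2
    return (p+q)/2,np.linalg.norm(p-q)
def blobs(d,lo,hi,amin=40):
    h=cv2.cvtColor(d['image'],cv2.COLOR_RGB2HSV);m=cv2.inRange(h,np.array(lo),np.array(hi))
    n,l,s,c=cv2.connectedComponentsWithStats(m)
    return [(s[i].tolist(),c[i].round(1).tolist()) for i in range(1,n) if s[i][4]>=amin]
E
python3 - <<'E'
from h import *
a=snap('scene','s0');b=snap('top','t0')
cv2.imwrite('pics/both0.png',cv2.resize(np.vstack([a['image'],b['image']])[:,:,::-1],(480,600)))
for n,d in(('scene',a),('top',b)):
    print(n,'yellow',blobs(d,(22,120,100),(35,255,255)));print('red',blobs(d,(0,150,80),(6,255,255)));print('blue',blobs(d,(95,120,60),(125,255,255)))
print(bot.get_obs())
E
```

```text
pics
scene yellow []
red [([319, 181, 9, 7, 41], [323.1, 183.4])]
blue [([255, 185, 17, 18, 221], [263.2, 193.6]), ([142, 259, 31, 25, 558], [156.5, 271.0]), ([165, 279, 10, 15, 48], [169.8, 284.9]), ([160, 283, 7, 12, 55], [162.7, 288.9])]
top yellow []
red []
blue [([351, 228, 15, 17, 144], [358.4, 236.5])]
{'clock': 0.1, 'joints': array([-1.22413124e+00,  3.59449070e-01,  1.51129219e+00, -2.69117678e-05,
        1.27253612e+00, -1.15082564e-01]), 'qvel': array([-7.97722682e-04, -1.37094749e-03, -1.27093905e-03, -5.57552050e-04,
       -5.90051032e-05,  6.29694221e-04]), 'joint_efforts': array([ 2.76369274e-04, -5.16352880e+01, -2.71404809e+01,  6.75565610e-02,
        2.76599260e-02, -4.16893272e-05]), 'tcp_pos': array([ 0.26708925, -0.5365802 ,  0.22189627]), 'tcp_rot': array([-8.35240730e-04,  9.73465558e-01,  2.28832029e-01, -1.10093286e-04]), 'force': array([-0.31051675, -0.38357602, -0.07786639]), 'torque': array([ 0.04785741, -0.03644033, -0.04697301]), 'gripper_force': 0.0, 'width': 1.0018651037680153}
```

View pics/t0.png

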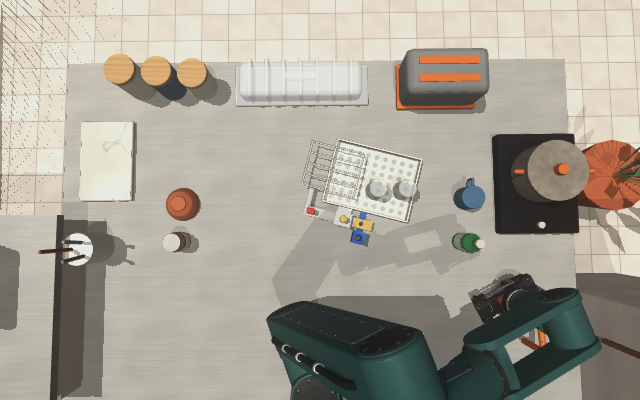

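View pics/s0.png

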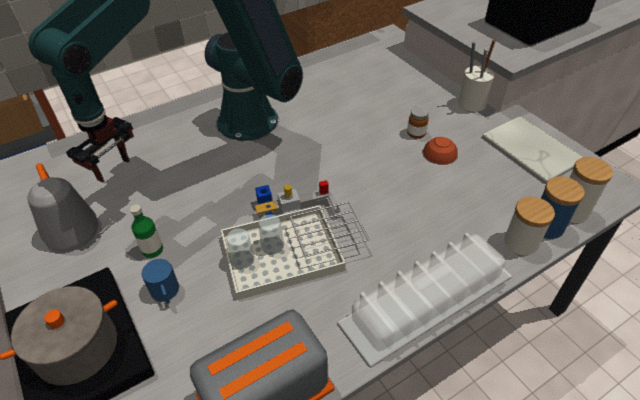

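The top view shows the red handle near (311,211), the pin's yellow knob near (344,219), the blue rest near (359,238) and a second yellow-orange part near (363,224). In the scene view they are at (323,187), (288,191) and (263,194).

```bash
python3 - <<'E'
from h import *
a=np.load('pics/s0.npy',allow_pickle=True).item();b=np.load('pics/t0.npy',allow_pickle=True).item()
for n,d,(x0,x1,y0,y1) in(('scene',a,(220,380,160,240)),('top',b,(290,430,180,260))):
  for c,lo,hi in(('y',(15,110,80),(35,255,255)),('r1',(0,130,60),(8,255,255)),('r2',(172,130,60),(180,255,255)),('b',(100,110,50),(128,255,255))):
    print(n,c,[q for q in blobs(d,lo,hi,8) if x0<q[1][0]<x1 and y0<q[1][1]<y1])
A=cv2.resize(a['image'][170:230,230:350],(780,390),interpolation=cv2.INTER_CUBIC)
B=cv2.resize(b['image'][195:252,295:385],(332,210),interpolation=cv2.INTER_CUBIC)
C=cv2.resize(b['image'][195:250,295:395],(780,429),interpolation=cv2.INTER_CUBIC)
cv2.imwrite('pics/c0.png',C[:,:,::-1])
print('knob ray',plane(b,344,219,.09),plane(b,311,211,.085),plane(b,359,238,.062))
E
```

```text
scene y [([284, 185, 8, 12, 76], [287.6, 190.0]), ([255, 201, 22, 13, 181], [265.4, 207.0])]
scene r1 [([319, 181, 9, 13, 93], [323.3, 186.8])]
scene r2 []
scene b [([255, 185, 17, 18, 227], [263.2, 193.6]), ([265, 212, 7, 3, 18], [268.4, 213.1])]
top y [([340, 216, 7, 6, 38], [343.0, 218.5]), ([353, 218, 20, 13, 150], [362.8, 224.1])]
top r1 [([307, 208, 8, 6, 41], [310.4, 210.3])]
top r2 []
top b [([360, 212, 6, 7, 34], [362.2, 215.3]), ([359, 222, 4, 4, 10], [360.7, 223.3]), ([351, 228, 15, 17, 158], [358.1, 236.5])]
knob ray [ 0.49134798 -0.10066217  0.09      ] [0.52022716 0.01412419 0.085     ] [ 0.42411771 -0.15448977  0.062     ]
```

View pics/c0.png

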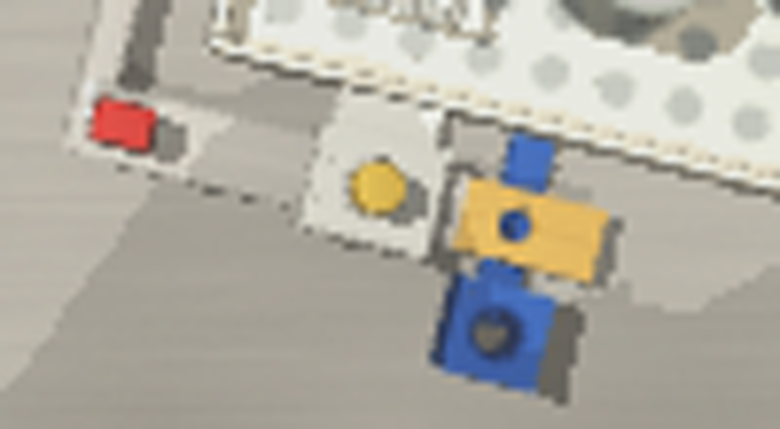

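The crop shows the knob on the block at top-view (343.5,218.5), the handle at (310.5,210.5), the rest's hole at (358.5,237.5), and a brass guide with blue parts between block and rest. I'll triangulate these.

```bash
python3 - <<'E'
from h import *
a=np.load('pics/s0.npy',allow_pickle=True).item();b=np.load('pics/t0.npy',allow_pickle=True).item()
for n,p,q in(('knob',(287.6,190),(343.3,218.7)),('handle',(323.3,186.8),(310.4,210.4)),('rest',(263.2,191),(358.3,237)),('brass',(265.4,207),(362.8,224.1))):
    r=cross(ray(a,*p),ray(b,*q));print(n,r[0].round(4),round(r[1],4))
print(plane(b,377,189,.12),plane(b,405,189,.12))
E
```

```text
knob [ 0.4931 -0.097   0.089 ] 0.0029
handle [0.5232 0.0171 0.0655] 0.0008
rest [ 0.428  -0.1514  0.06  ] 0.0019
brass [ 0.4735 -0.1704  0.0368] 0.0021
[ 0.592548   -0.21290817  0.12      ] [ 0.59175589 -0.30843076  0.12      ]
```

>>> move_arm:
  commands:
    - [10,20,20,0.0,87]
    - [22,44,10,0.12,87]
    - [22,44,0,0.12,87]
    - [24,46,0,0.12,87]
    - [24,46,0,0.12,87]
    - [24,46,0,0.12,87]
    - [24,46,0,0.12,87]
    - [24,46,0,0.12,87]

```text
clock: 1.1
tcp_pos: [0.4419, -0.1965, 0.2539]
tcp_rot: [0.001, 0.794, 0.608, 0.0]
force: [1.0, -0.3, 0.3]
width: 0.993
gripper_force: 0.0
```

>>> move_arm:
  commands:
    - [22,40,0,0.02,60]
    - [22,40,0,0,60]
    - [4,10,0,0,60]
    - [0,0,0,0,60]

```text
clock: 1.6
tcp_pos: [0.489, -0.1083, 0.2532]
tcp_rot: [0.0, 0.789, 0.615, -0.0]
force: [-0.3, -0.1, -0.4]
width: 0.688
gripper_force: 0.0
```

```bash
cat >> h.py <<'E'
def st():
    o=bot.get_obs();Q=quat(o['tcp_rot']);print(round(o['clock'],2),o['tcp_pos'].round(4),'yang',np.arctan2(Q[1,1],Q[0,1]).round(4),'tz',Q[:,2].round(4),'F',o['force'].round(1),'w',round(o['width']*87.8,1),'gf',round(o['gripper_force'],1),'j',o['joints'].round(2))
E
python3 - <<'E'
from h import *
d=snap('wrist','w1');st()
for c,lo,hi in(('y',(15,110,80),(35,255,255)),('r1',(0,130,60),(8,255,255)),('b',(100,110,50),(128,255,255))): print(c,blobs(d,lo,hi,100))
print(ray(d,320,200))
E
```

```text
1.65 [ 0.4888 -0.1091  0.2531] yang -0.2481 tz [-1.e-04 -6.e-04 -1.e+00] F [ 0.5  0.2 -0.2] w 60.1 gf 0.0 j [-0.36  0.19  1.68 -0.    1.28 -0.11]
y [([308, 159, 24, 27, 520], [319.6, 172.2]), ([304, 203, 30, 52, 1328], [318.5, 229.0]), ([159, 275, 28, 69, 623], [168.0, 310.1]), ([455, 275, 18, 68, 442], [466.1, 309.3])]
r1 [([311, 26, 21, 37, 719], [320.8, 43.4])]
b [([253, 199, 50, 50, 2070], [276.3, 223.1]), ([335, 209, 19, 16, 294], [343.7, 216.4])]
(array([ 0.50562176, -0.04317308,  0.41544279]), array([-0.04770218, -0.24060836, -0.96952569]))
```

View pics/w1.png

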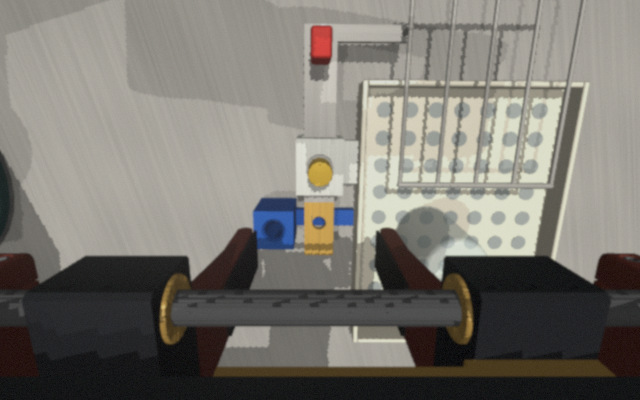

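The wrist view is nearly aligned with the rack. The knob is at (320,172), the handle at (321,43), the rest hole at (274,229), and the tray's near edge runs from (363,83) to (354,341).

```bash
python3 - <<'E'
from h import *
d=np.load('pics/w1.npy',allow_pickle=True).item();b=np.load('pics/t0.npy',allow_pickle=True).item();a=np.load('pics/s0.npy',allow_pickle=True).item()
K=cross(ray(d,319.6,172.2),ray(b,343.3,218.7));print('knob',K, cross(ray(d,319.6,172.2),ray(a,287.6,190)))
print('handle',cross(ray(d,320.8,43.4),ray(b,310.4,210.4)),'rest',cross(ray(d,274,229),ray(b,358.6,237.5)))
k=plane(d,319.6,171,.104);h=plane(d,321,34,.085);r=plane(d,274,229,.062)
print(k,h,r,h-k,np.linalg.norm((h-k)[:2]))
e1,e2=plane(d,363,83,.038),plane(d,354,341,.038);v=e1-e2;print('edge yaw',np.arctan2(-v[0],v[1]), 'rest-knob vec yaw',np.arctan2((h-r)[1],(h-r)[0])-np.arctan2(175,50))
b1,b2=plane(d,297,139,.062),plane(d,295,195,.062);v=b1-b2;print('block',np.arctan2(-v[0],v[1]),np.linalg.norm(v))
v=h-k;print('pin-handle yaw',np.arctan2(-v[0],v[1]))
E
```

```text
knob (array([ 0.49395532, -0.09990158,  0.06880045]), np.float64(0.002811646630803685)) (array([ 0.49592577, -0.09671682,  0.09122815]), np.float64(5.567988079870103e-05))
handle (array([0.52370146, 0.01601843, 0.08378206]), np.float64(0.0026758471338072308)) rest (array([ 0.42612228, -0.15584332,  0.04152571]), np.float64(0.0025886372381743587))
[ 0.49659308 -0.09349557  0.104     ] [0.5269836 0.0230692 0.085    ] [ 0.43141201 -0.15046205  0.062     ] [ 0.03039052  0.11656477 -0.019     ] 0.12046132214094207
edge yaw -0.24849504407240214 rest-knob vec yaw -0.22511589571232293
block -0.29537874677137943 0.05915555213889944
pin-handle yaw -0.2550403689100964
```

>>> move_arm:
  commands:
    - [7,12,-30,0,60]
    - [0,0,-50,0,60]
    - [0,0,-40,0,60]
    - [0,0,0,0,60]
    - [0,0,0,0,60]

```text
clock: 2.28
tcp_pos: [0.4969, -0.0982, 0.1339]
tcp_rot: [0.001, 0.79, 0.613, 0.0]
force: [-0.2, 0.6, 0.4]
width: 0.682
gripper_force: 0.0
```

```bash
python3 - <<'E'
from h import *
d=snap('wrist','w2');st()
print(blobs(d,(15,110,80),(35,255,255),100))
k=np.load('pics/w1.npy',allow_pickle=True).item()
o=d['obs']['tcp_pos'];Q=quat(d['obs']['tcp_rot']);T=d['T_tool_cam']
def pix(p): c=np.linalg.inv(T)@np.r_[Q.T@(p-o),1];return c[:2]/c[2]*[d['fx'],d['fy']]+[d['cx'],d['cy']]
print('tcp pix',pix(o),'knobtop if at tcp xy',pix(np.r_[o[:2],.104]))
m=cv2.inRange(cv2.cvtColor(d['image'],cv2.COLOR_RGB2HSV),(15,110,80),(35,255,255))
for r in range(140,300,10):
  c=np.flatnonzero(m[r,230:410])+230
  if len(c): print(r,c.min(),c.max())
E
```

```text
2.33 [ 0.4975 -0.0982  0.1344] yang -0.25 tz [ 0.0026 -0.001  -1.    ] F [-0.2  0.1 -0.5] w 60.1 gf 0.0 j [-0.33  0.33  1.81 -0.    1.   -0.08]
[([295, 197, 38, 49, 1431], [313.4, 221.6]), ([293, 254, 42, 36, 1229], [313.5, 270.1]), ([159, 275, 30, 69, 717], [170.3, 307.9]), ([452, 275, 21, 69, 579], [463.8, 312.8])]
tcp pix [315.36776443 249.73841174] knobtop if at tcp xy [315.37713265 230.34321206]
200 304 322
210 298 329
220 296 331
230 295 331
240 301 326
260 294 334
270 294 333
280 294 333
```

View pics/w2.png

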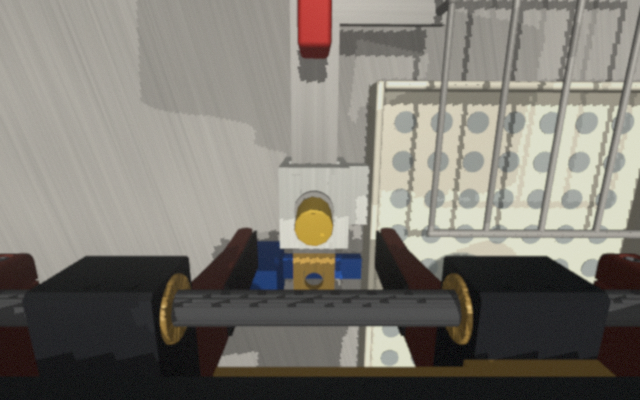

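The knob's top disc is centred near (314,228), within about 1.5 mm of the expected (315,230). I'll descend and grip.

>>> move_arm:
  commands:
    - [-1,0,-30,0,60]
    - [0,0,-28,0,45]
    - [0,0,0,0,30]
    - [0,0,0,0,20]
    - [0,0,0,0,18]
    - [0,0,0,0,18]
  newtons: 20

```text
clock: 3.08
tcp_pos: [0.4962, -0.0974, 0.0761]
tcp_rot: [0.001, 0.789, 0.614, 0.001]
force: [-1.2, 0.8, 7.4]
width: 0.271
gripper_force: 20.0
```

```bash
python3 -c "
from h import *
st()"
```

```text
3.08 [ 0.4962 -0.0974  0.0761] yang -0.2489 tz [ 2.e-03 -7.e-04 -1.e+00] F [-1.2  0.8  7.4] w 23.8 gf 20.0 j [-0.33  0.41  1.87 -0.    0.86 -0.08]
```

>>> move_arm:
  commands:
    - [0,0,2,0,18]
    - [0,0,2,0,18]
    - [0,0,2,0,18]
    - [0,0,3,0,18]
    - [0,0,3,0,18]
    - [0,0,3,0,18]
  newtons: 25

```text
clock: 3.82
tcp_pos: [0.4952, -0.0971, 0.0899]
tcp_rot: [-0.0, 0.789, 0.614, -0.0]
force: [-0.1, -0.5, -0.7]
width: 0.265
gripper_force: 25.0
```

```bash
python3 -c "
from h import *
st()"
```

```text
3.83 [ 0.4952 -0.0971  0.0899] yang -0.2489 tz [-3.e-04  1.e-04 -1.e+00] F [-0.1 -0.5 -0.7] w 23.2 gf 25.0 j [-0.33  0.39  1.86 -0.    0.89 -0.08]
```

>>> move_arm:
  commands:
    - [0,0,10,0,18]
    - [0,0,20,0,18]
    - [0,0,20,0,18]
    - [0,0,15,0,18]
    - [0,0,0,0,18]
    - [0,0,0,0,18]

```text
clock: 4.58
tcp_pos: [0.4948, -0.097, 0.1542]
tcp_rot: [-0.0, 0.789, 0.614, -0.0]
force: [-0.2, -0.6, -1.1]
width: 0.27
gripper_force: 25.0
```

```bash
python3 - <<'E'
from h import *
d=snap('wrist','w3');st()
cv2.imwrite('pics/w3c.png',d['image'][100:340,180:460,::-1])
E
```

```text
4.62 [ 0.4947 -0.0969  0.154 ] yang -0.249 tz [-1.5e-03  5.0e-04 -1.0e+00] F [-0.1 -0.4 -0.3] w 23.4 gf 25.0 j [-0.33  0.3   1.8   0.    1.05 -0.08]
```

View pics/w3c.png

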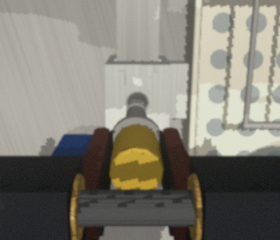

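The pin is held upright between the pads at (135,160) in the crop, with the lock block below it. Next I carry it to the rest.

>>> move_arm:
  commands:
    - [-15,-12,0,0,18]
    - [-26,-22,0,0,18]
    - [-20,-17,0,0,18]
    - [-5,-4,0,0,18]
    - [0,0,-10,0,18]
    - [0,0,-15,0,18]
    - [0,0,-10,0,18]
    - [0,0,0,0,18]

```text
clock: 5.62
tcp_pos: [0.429, -0.1514, 0.1186]
tcp_rot: [-0.001, 0.789, 0.614, -0.0]
force: [-0.2, 0.6, -0.2]
width: 0.268
gripper_force: 25.0
```

```bash
python3 - <<'E'
from h import *
d=snap('wrist','w4');st()
cv2.imwrite('pics/w4c.png',cv2.resize(d['image'][140:340,200:420,::-1],None,fx=2,fy=2))
E
```

```text
5.67 [ 0.4293 -0.1517  0.1191] yang -0.2485 tz [-1.1e-03  7.0e-04 -1.0e+00] F [ 0.2 -0.3 -0.3] w 23.4 gf 25.0 j [-0.49  0.29  1.93  0.    0.92 -0.24]
```

View pics/w4c.png

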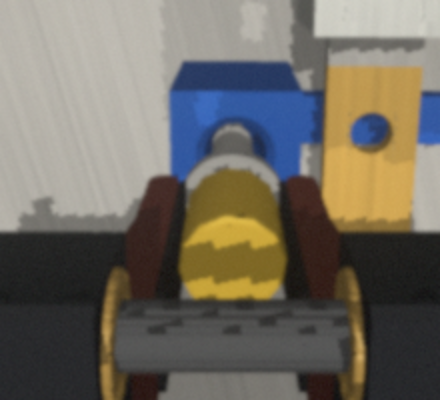

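The pin is already well inside the rest hole with no side force. The brass end's round hole is visible at (371,131). I'll lower the pin and release it.

>>> move_arm:
  commands:
    - [0,0,-15,0,18]
    - [0,0,-15,0,18]
    - [0,0,-8,0,18]
    - [0,0,-2,0,18]
    - [0,0,-1,0,18]
    - [0,0,0,0,18]

```text
clock: 6.42
tcp_pos: [0.4296, -0.1522, 0.079]
tcp_rot: [0.0, 0.789, 0.614, 0.0]
force: [-0.4, -0.8, -0.1]
width: 0.269
gripper_force: 25.0
```

```bash
python3 - <<'E'
from h import *
st()
# brass hole centre from w4 crop, z=.040
d=np.load('pics/w4.npy',allow_pickle=True).item()
p=plane(d,200+371/2,140+131/2,.040);print(p)
x=np.array([.969,-.247]);y=np.array([.247,.969]);v=p[:2]-np.array([.4952,-.0971]);print('rel lock x,y',v@x,v@y)
E
```

```text
6.42 [ 0.4296 -0.1522  0.079 ] yang -0.2489 tz [ 5.e-04 -3.e-04 -1.e+00] F [-0.4 -0.8 -0.1] w 23.6 gf 25.0 j [-0.49  0.35  1.97 -0.    0.81 -0.24]
[ 0.47914785 -0.16171727  0.04      ]
rel lock x,y 0.00040593460899475593 -0.06657901131899632
```

>>> move_arm:
  commands:
    - [0,0,-1.5,0,18]
    - [0,0,-1,0,18]
    - [0,0,0,0,18]
    - [0,0,0,0,26]
    - [0,0,0,0,32]
    - [0,0,0,0,40]
    - [0,0,15,0,48]
    - [0,0,45,0,48]

```text
clock: 7.42
tcp_pos: [0.4276, -0.1513, 0.1351]
tcp_rot: [-0.002, 0.789, 0.614, -0.001]
force: [0.1, -0.9, -1.0]
width: 0.545
gripper_force: 0.0
```

```bash
python3 - <<'E'
from h import *
d=snap('wrist','w5');st()
print(blobs(d,(15,110,80),(35,255,255),100))
E
```

```text
7.47 [ 0.4312 -0.153   0.141 ] yang -0.2488 tz [ 0.004  -0.0021 -1.    ] F [ 1.8 -0.6  3.6] w 47.6 gf 0.0 j [-0.49  0.25  1.91  0.    0.97 -0.24]
[([360, 170, 47, 80, 2704], [383.4, 204.4]), ([301, 199, 38, 48, 1428], [319.4, 222.9]), ([189, 274, 25, 70, 775], [198.8, 308.3]), ([419, 275, 24, 69, 683], [433.3, 309.4]), ([435, 360, 82, 15, 575], [473.3, 367.4]), ([511, 361, 28, 14, 123], [523.8, 367.5]), ([539, 361, 30, 14, 108], [552.6, 368.2]), ([220, 368, 215, 7, 1043], [326.0, 370.9])]
```

>>> move_arm:
  commands:
    - [12,20,0,0,60]
    - [23,40,0,0,60]
    - [25,45,0,0,60]
    - [23,40,0,0,60]
    - [10,17,0,0,60]
    - [0,0,0,0,60]
    - [0,0,0,0,60]

```text
clock: 8.35
tcp_pos: [0.5214, 0.0089, 0.1359]
tcp_rot: [-0.0, 0.79, 0.614, -0.001]
force: [-0.7, -0.2, 0.1]
width: 0.684
gripper_force: 0.0
```

```bash
python3 - <<'E'
from h import *
d=snap('wrist','w6');st()
cv2.imwrite('pics/w6c.png',d['image'][60:360,100:540,::-1])
print(blobs(d,(0,130,60),(8,255,255),100))
o=d['obs']['tcp_pos'];Q=quat(d['obs']['tcp_rot']);T=d['T_tool_cam']
def pix(p): c=np.linalg.inv(T)@np.r_[Q.T@(p-o),1];return c[:2]/c[2]*[d['fx'],d['fy']]+[d['cx'],d['cy']]
print(pix(np.r_[o[:2],.085]))
E
```

```text
8.4 [0.5214 0.0087 0.1359] yang -0.25 tz [-1.1e-03 -3.0e-04 -1.0e+00] F [-0.5  0.6  0.2] w 60.1 gf 0.0 j [-0.12  0.35  1.78 -0.    1.02  0.13]
[([305, 176, 29, 50, 1348], [318.8, 200.5])]
[315.57426739 219.72628803]
```

View pics/w6c.png

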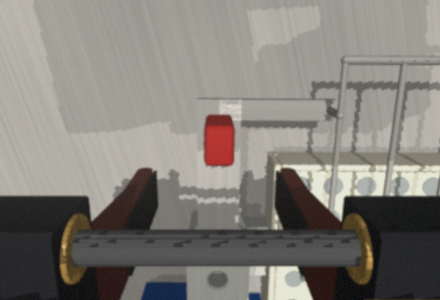

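The handle's top is at crop (219,145) and the lock hole is visible at (217,278).

```bash
python3 - <<'E'
from h import *
d=np.load('pics/w6.npy',allow_pickle=True).item()
x=np.array([.969,-.247]);y=np.array([.247,.969])
h=plane(d,319,204.5,.085);k=plane(d,317,338,.062);v=(h-k)[:2];print(h,k,v@x,v@y)
d=np.load('pics/w6.npy',allow_pickle=True).item();g=cv2.cvtColor(d['image'],cv2.COLOR_RGB2GRAY)
print(d['image'][170:232:2,319].tolist());print(d['image'][326:352:2,317].tolist())
E
```

```text
[0.5260759  0.01836404 0.085     ] [ 0.49634836 -0.094293    0.062     ] 0.0009797022874438535 0.1165073766614006
[[190, 186, 178], [188, 184, 177], [157, 133, 127], [111, 46, 42], [108, 41, 37], [108, 42, 40], [113, 45, 43], [115, 42, 39], [156, 48, 44], [176, 52, 48], [184, 56, 51], [186, 58, 52], [183, 55, 50], [181, 51, 48], [181, 54, 50], [181, 53, 50], [182, 54, 50], [181, 55, 50], [178, 54, 47], [179, 53, 50], [178, 51, 48], [177, 50, 45], [177, 50, 45], [176, 50, 46], [174, 48, 44], [176, 50, 47], [172, 48, 44], [148, 49, 46], [171, 156, 149], [196, 191, 181], [196, 192, 184]]
[[112, 113, 109], [145, 144, 138], [133, 132, 125], [118, 119, 113], [96, 96, 92], [89, 89, 84], [89, 88, 85], [89, 89, 86], [88, 87, 84], [89, 89, 84], [93, 93, 90], [125, 124, 119], [139, 139, 132]]
```

>>> move_arm:
  commands:
    - [4,9,-30,0,60]
    - [0,0,-30,0,60]
    - [0,0,-18,0,50]
    - [0,0,0,0,35]
    - [0,0,0,0,20]
    - [0,0,0,0,15]
    - [0,0,0,0,15]
  newtons: 25

```text
clock: 9.28
tcp_pos: [0.5259, 0.0188, 0.0589]
tcp_rot: [-0.0, 0.79, 0.614, -0.0]
force: [-3.9, -0.6, 6.9]
width: 0.225
gripper_force: 25.0
```

```bash
python3 -c "
from h import *
st()"
```

```text
9.28 [0.5259 0.0188 0.0589] yang -0.2494 tz [-4.e-04 -0.e+00 -1.e+00] F [-3.9 -0.6  6.9] w 19.8 gf 25.0 j [-0.1   0.46  1.84 -0.    0.84  0.15]
```

>>> move_arm:
  commands:
    - [1,3.9,0,0,15]
    - [1.5,5.8,0,0,15]
    - [1.5,5.8,0,0,15]
    - [1.5,5.8,0,0,15]
    - [1.5,5.8,0,0,15]
    - [1.5,5.8,0,0,15]
    - [0.5,1.9,0,0,15]
    - [0,0,0,0,15]

```text
clock: 10.28
tcp_pos: [0.5351, 0.0539, 0.0589]
tcp_rot: [-0.0, 0.789, 0.614, 0.0]
force: [-2.4, 0.7, 5.8]
width: 0.226
gripper_force: 25.0
```

```bash
python3 -c "
from h import *
st()"
```

```text
10.28 [0.5351 0.0539 0.0589] yang -0.2491 tz [-1.e-04  1.e-04 -1.e+00] F [-2.4  0.7  5.8] w 19.8 gf 25.0 j [-0.03  0.48  1.81  0.    0.85  0.22]
```

>>> move_arm:
  commands:
    - [0,0,0,0,28]
    - [0,0,0,0,45]
    - [0,0,30,0,55]
    - [0,0,50,0,55]
    - [-10,-20,10,0,48]
    - [-10,-30,0,0,48]
    - [0,0,0,0,48]
    - [0,0,0,0,48]

```text
clock: 11.28
tcp_pos: [0.5156, 0.004, 0.1481]
tcp_rot: [-0.0, 0.79, 0.614, 0.0]
force: [0.3, -0.1, -0.5]
width: 0.546
gripper_force: 0.0
```

```bash
python3 - <<'E'
from h import *
d=snap('wrist','w7');st();I=d['image']
print(blobs(d,(0,130,60),(8,255,255),100))
x=np.array([.969,-.247]);y=np.array([.247,.969])
c=[q for q in blobs(d,(0,130,60),(8,255,255),300)][0][0]
u=c[0]+c[2]/2
h=cv2.cvtColor(I,cv2.COLOR_RGB2HSV)
col=I[c[1]-2:c[1]+c[3]+3,int(u),0];print(c[1]-2,col.tolist())
cv2.imwrite('pics/w7c.png',I[0:360,180:460,::-1])
E
```

```text
11.32 [0.5156 0.0042 0.148 ] yang -0.249 tz [-0.e+00  4.e-04 -1.e+00] F [-0.5  0.4 -0.1] w 48.0 gf 0.0 j [-0.13  0.32  1.78  0.    1.04  0.12]
[([312, 118, 29, 42, 1164], [325.6, 138.3])]
116 [172, 153, 166, 181, 190, 198, 203, 206, 203, 199, 200, 197, 196, 198, 197, 196, 195, 194, 195, 192, 192, 193, 193, 193, 193, 192, 190, 190, 191, 189, 190, 188, 188, 187, 186, 188, 185, 185, 184, 182, 176, 161, 141, 121, 109, 110, 111]
```

View pics/w7c.png

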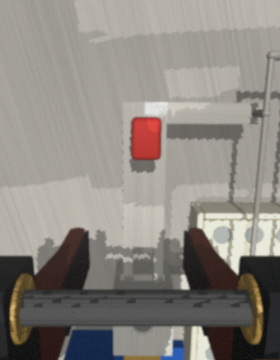

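The handle is at (146,138) in the crop and the wing is clearly further out. I return to the pin in the rest.

>>> move_arm:
  commands:
    - [-14,-25,0,0,48]
    - [-25,-46,0,0,48]
    - [-25,-46,0,0,48]
    - [-16,-29,0,0,48]
    - [-6,-10.4,0,0,48]
    - [0,0,0,0,48]
    - [0,0,0,0,48]

```text
clock: 12.2
tcp_pos: [0.43, -0.1518, 0.1481]
tcp_rot: [-0.0, 0.789, 0.614, 0.0]
force: [-1.0, -0.6, -0.1]
width: 0.551
gripper_force: 0.0
```

```bash
python3 - <<'E'
from h import *
x=np.array([.969,-.247]);y=np.array([.247,.969])
d=np.load('pics/w7.npy',allow_pickle=True).item();h=plane(d,326,138.3,.085);v=h[:2]-[.4952,-.0971];print('wing+105',v@x,v@y)
d=snap('wrist','w8');st()
m=cv2.inRange(cv2.cvtColor(d['image'],cv2.COLOR_RGB2HSV),(15,110,80),(35,255,255))
print([q for q in blobs(d,(15,110,80),(35,255,255),300)][:2])
o=d['obs']['tcp_pos'];Q=quat(d['obs']['tcp_rot']);T=d['T_tool_cam']
def pix(p): c=np.linalg.inv(T)@np.r_[Q.T@(p-o),1];return c[:2]/c[2]*[d['fx'],d['fy']]+[d['cx'],d['cy']]
print(pix(np.r_[o[:2],.104]))
for r in range(190,260,6):
  c=np.flatnonzero(m[r,260:356])+260
  if len(c): print(r,c.min(),c.max())
E
```

```text
wing+105 0.0015853945216890548 0.15496057918882108
12.25 [ 0.4299 -0.1517  0.1481] yang -0.2477 tz [ 1.e-04  4.e-04 -1.e+00] F [-0.9 -0.5  0.4] w 47.8 gf 0.0 j [-0.49  0.24  1.9   0.    1.   -0.24]
[([356, 155, 44, 46, 1831], [376.9, 178.4]), ([298, 194, 35, 45, 1246], [315.1, 216.8])]
[315.47331869 223.03389755]
196 309 322
202 302 328
208 300 330
214 299 331
220 298 332
226 299 331
232 301 328
238 311 319
```

>>> move_arm:
  commands:
    - [0,0,-25,0,48]
    - [0,0,-30,0,48]
    - [0,0,-16.5,0,40]
    - [0,0,0,0,30]
    - [0,0,0,0,20]
    - [0,0,0,0,18]
    - [0,0,0,0,18]
  newtons: 20

```text
clock: 13.12
tcp_pos: [0.4298, -0.1529, 0.0772]
tcp_rot: [0.001, 0.789, 0.614, 0.0]
force: [1.4, -0.1, 0.3]
width: 0.266
gripper_force: 20.0
```

```bash
python3 -c "
from h import *
st()"
```

```text
13.12 [ 0.4298 -0.1529  0.0772] yang -0.2489 tz [ 1.e-03 -5.e-04 -1.e+00] F [ 1.4 -0.1  0.3] w 23.4 gf 20.0 j [-0.49  0.36  1.97  0.    0.81 -0.24]
```

>>> move_arm:
  commands:
    - [0,0,5,0,18]
    - [0,0,20,0,18]
    - [0,0,30,0,18]
    - [0,0,20,0,18]
    - [0,0,0,0,18]

```text
clock: 13.75
tcp_pos: [0.4305, -0.1534, 0.1532]
tcp_rot: [0.002, 0.789, 0.614, 0.001]
force: [0.4, -0.4, -0.6]
width: 0.268
gripper_force: 20.0
```

```bash
python3 -c "
from h import *
st()"
```

```text
13.75 [ 0.4305 -0.1534  0.1532] yang -0.2491 tz [ 0.0034 -0.0018 -1.    ] F [ 0.4 -0.4 -0.6] w 23.5 gf 20.0 j [-0.49  0.24  1.9   0.    1.   -0.24]
```

>>> move_arm:
  commands:
    - [10,8,0,0,18]
    - [22,19,0,0,18]
    - [22,19,0,0,18]
    - [9,7.5,0,0,18]
    - [2,2,0,0,18]
    - [0,0,0,0,18]
    - [0,0,0,0,18]
    - [0,0,0,0,18]

```text
clock: 14.75
tcp_pos: [0.4939, -0.0976, 0.1517]
tcp_rot: [-0.0, 0.79, 0.614, -0.0]
force: [-0.7, 0.0, 0.6]
width: 0.267
gripper_force: 20.0
```

```bash
python3 - <<'E'
from h import *
st();d=snap('wrist','w9');st()
cv2.imwrite('pics/w9c.png',cv2.resize(d['image'][140:340,220:400,::-1],None,fx=3,fy=3))
E
```

```text
14.75 [ 0.4939 -0.0976  0.1517] yang -0.2497 tz [-2.e-04 -0.e+00 -1.e+00] F [-0.7  0.   0.6] w 23.5 gf 20.0 j [-0.33  0.3   1.8  -0.    1.04 -0.08]
14.8 [ 0.494  -0.0976  0.1517] yang -0.2497 tz [-1.e-04 -0.e+00 -1.e+00] F [-0.1  1.  -0.2] w 23.6 gf 20.0 j [-0.33  0.3   1.8  -0.    1.04 -0.08]
```

View pics/w9c.png

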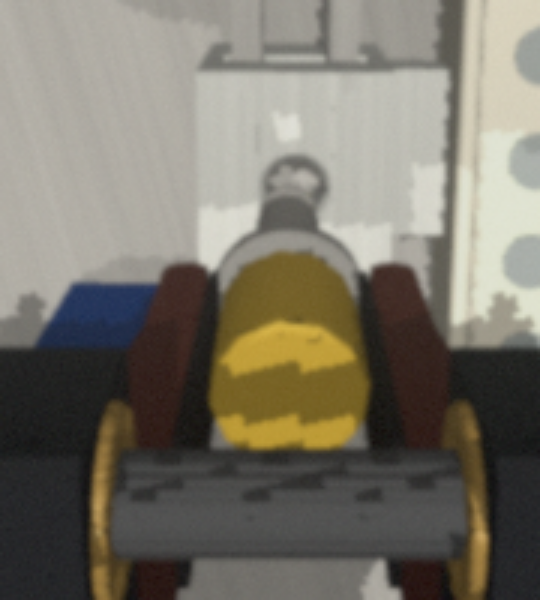

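The hole is at (294,178) in the crop and the shaft at about column 289, so the pin needs about 1 mm more in x.

>>> move_arm:
  commands:
    - [1.1,-0.1,0,0,18]
    - [0,0,-7,0,18]
    - [0,0,-6,0,18]
    - [0,0,-2,0,18]
    - [0,0,-1,0,18]
    - [0,0,-1,0,18]
    - [0,0,0,0,18]
  newtons: 15

```text
clock: 15.68
tcp_pos: [0.4955, -0.0973, 0.1346]
tcp_rot: [-0.0, 0.789, 0.614, 0.0]
force: [0.2, -0.7, -0.1]
width: 0.272
gripper_force: 15.0
```

```bash
python3 -c "
from h import *
st()"
```

```text
15.68 [ 0.4955 -0.0973  0.1346] yang -0.249 tz [-0.  0. -1.] F [ 0.2 -0.7 -0.1] w 23.9 gf 15.0 j [-0.33  0.33  1.82  0.    1.   -0.08]
```

>>> move_arm:
  commands:
    - [-0.2,-0.3,-1,0,18]
    - [0,0,-1,0,18]
    - [0,0,-1,0,18]
    - [0,0,-1,0,18]
    - [0,0,-1,0,18]
    - [0,0,-1,0,18]
    - [0,0,0,0,18]

```text
clock: 16.55
tcp_pos: [0.4951, -0.0976, 0.1285]
tcp_rot: [-0.0, 0.789, 0.614, -0.0]
force: [0.9, 0.1, -0.8]
width: 0.274
gripper_force: 15.0
```

```bash
python3 -c "
from h import *
st()"
```

```text
16.55 [ 0.4951 -0.0976  0.1285] yang -0.249 tz [-3.e-04  1.e-04 -1.e+00] F [ 0.9  0.1 -0.8] w 24.1 gf 15.0 j [-0.33  0.34  1.82 -0.    0.98 -0.08]
```

>>> move_arm:
  commands:
    - [0,0,-2,0,18]
    - [0,0,-2,0,18]
    - [0,0,-2,0,18]
    - [0,0,-2,0,18]
    - [0,0,-2,0,18]
    - [0,0,-2,0,18]
    - [0,0,-1,0,18]
    - [0,0,0,0,18]

```text
clock: 17.55
tcp_pos: [0.4951, -0.0976, 0.1155]
tcp_rot: [-0.0, 0.789, 0.614, -0.0]
force: [0.7, 0.3, -0.3]
width: 0.271
gripper_force: 15.0
```

```bash
python3 -c "
from h import *
st()"
```

```text
17.55 [ 0.4951 -0.0976  0.1155] yang -0.249 tz [-3.e-04  1.e-04 -1.e+00] F [ 0.7  0.3 -0.3] w 23.8 gf 15.0 j [-0.33  0.35  1.84  0.    0.95 -0.08]
```

>>> move_arm:
  commands:
    - [0,0,-0.7,0,18]
    - [0,0,-0.7,0,18]
    - [0,0,-0.6,0,18]
    - [0,0,0,0,18]

```text
clock: 18.05
tcp_pos: [0.4952, -0.0976, 0.1136]
tcp_rot: [-0.0, 0.789, 0.614, -0.0]
force: [-0.6, 1.2, -1.3]
width: 0.269
gripper_force: 15.0
```

```bash
python3 -c "
from h import *
st()"
```

```text
18.05 [ 0.4952 -0.0976  0.1136] yang -0.249 tz [-2.e-04  1.e-04 -1.e+00] F [-0.6  1.2 -1.3] w 23.6 gf 15.0 j [-0.33  0.36  1.84  0.    0.95 -0.08]
```

Release it here, since the remaining drop is under 1 mm. If the pin fell further than that, the tip would have to be over an opening. Then rise and look.

>>> move_arm:
  commands:
    - [0,0,-0.5,0,18]
    - [0,0,0,0,24]
    - [0,0,0,0,30]
    - [0,0,0,0,38]
    - [0,0,10,0,48]
    - [0,0,40,0,48]
    - [0,0,0,0,48]
    - [0,0,0,0,48]

```text
clock: 19.05
tcp_pos: [0.4951, -0.0976, 0.1633]
tcp_rot: [0.0, 0.789, 0.614, 0.0]
force: [0.1, 0.2, -0.4]
width: 0.547
gripper_force: 0.0
```

```bash
python3 - <<'E'
from h import *
d=snap('wrist','w10');s=snap('scene','s10');st()
print(blobs(d,(15,110,80),(35,255,255),200)[:3]);print([q for q in blobs(s,(15,110,80),(35,255,255),8) if 240<q[1][0]<340])
# scene pixel of knob centre for pin origin heights
for z in(.062,.074,.098):
  X=np.r_[.4952,-.0971,z+.025];c=np.array(s['R'])@X+np.array(s['t']);print(z,c[0]/c[2]*s['fx']+s['cx'],c[1]/c[2]*s['fy']+s['cy'])
E
```

```text
19.15 [ 0.4944 -0.0974  0.1624] yang -0.249 tz [-1.7e-03  5.0e-04 -1.0e+00] F [0.2 0.9 0.2] w 48.3 gf 0.0 j [-0.33  0.29  1.79 -0.    1.07 -0.08]
[([296, 201, 40, 69, 2367], [315.7, 236.7]), ([190, 275, 22, 69, 602], [196.9, 311.1]), ([427, 275, 16, 68, 431], [436.6, 309.3])]
[([283, 177, 8, 12, 67], [286.7, 183.0]), ([267, 200, 14, 11, 105], [273.1, 205.1])]
0.062 287.47431000406567 190.8653740954238
0.074 287.22406255684473 188.14806196626478
0.098 286.715102159353 182.62151503551976
```

>>> move_arm:
  commands:
    - [7,25,0,0,50]
    - [12,45,0,0,55]
    - [12,45,0,0,55]
    - [7,28,0,0,55]
    - [2.3,8.5,0,0,55]
    - [0,0,0,0,55]
    - [0,0,0,0,55]

```text
clock: 20.02
tcp_pos: [0.5351, 0.0528, 0.1628]
tcp_rot: [-0.0, 0.79, 0.613, -0.0]
force: [-0.5, -0.3, -0.5]
width: 0.626
gripper_force: 0.0
```

```bash
python3 -c "
from h import *
st()"
```

```text
20.02 [0.5351 0.0528 0.1628] yang -0.2498 tz [-9.e-04 -4.e-04 -1.e+00] F [-0.5 -0.3 -0.5] w 55.0 gf 0.0 j [-0.03  0.33  1.72 -0.    1.09  0.22]
```

>>> move_arm:
  commands:
    - [0,1,-35,0,55]
    - [0,0,-45,0,55]
    - [0,0,-24,0,50]
    - [0,0,0,0,35]
    - [0,0,0,0,20]
    - [0,0,0,0,15]
    - [0,0,0,0,15]
  newtons: 15

```text
clock: 20.9
tcp_pos: [0.5353, 0.0549, 0.0602]
tcp_rot: [0.0, 0.79, 0.614, 0.0]
force: [-2.4, -0.4, 5.4]
width: 0.226
gripper_force: 15.0
```

```bash
python3 -c "
from h import *
st()"
```

```text
20.9 [0.5353 0.0549 0.0602] yang -0.2493 tz [ 2.e-04  1.e-04 -1.e+00] F [-2.4 -0.4  5.4] w 19.8 gf 15.0 j [-0.03  0.47  1.81  0.    0.86  0.22]
```

>>> move_arm:
  commands:
    - [0.5,1.9,0,0,15]
    - [0.5,1.9,0,0,15]
    - [0.5,1.9,0,0,15]
    - [0.5,1.9,0,0,15]
    - [0.5,1.9,0,0,15]
    - [0.5,1.9,0,0,15]
    - [0.5,1.9,0,0,15]
    - [0,0,0,0,15]

```text
clock: 21.9
tcp_pos: [0.5388, 0.0681, 0.0603]
tcp_rot: [0.0, 0.789, 0.614, -0.0]
force: [-3.9, -1.2, 7.1]
width: 0.225
gripper_force: 15.0
```

>>> move_arm:
  commands:
    - [0.25,0.97,0,0,15]
    - [0.25,0.97,0,0,15]
    - [0.25,0.97,0,0,15]
    - [0.25,0.97,0,0,15]
    - [0,0,0,0,15]

```text
clock: 22.52
tcp_pos: [0.5398, 0.0718, 0.0603]
tcp_rot: [0.0, 0.789, 0.614, -0.0]
force: [-3.2, -1.5, 7.5]
width: 0.225
gripper_force: 15.0
```

>>> move_arm:
  commands:
    - [0.25,0.97,0,0,15]
    - [0.25,0.97,0,0,15]
    - [0.25,0.97,0,0,15]
    - [0.25,0.97,0,0,15]
    - [0,0,0,0,15]

```text
clock: 23.15
tcp_pos: [0.5408, 0.0758, 0.0602]
tcp_rot: [0.0, 0.789, 0.614, -0.0]
force: [-3.1, -0.8, 6.7]
width: 0.23
gripper_force: 15.0
```

>>> move_arm:
  commands:
    - [0.25,0.97,0,0,15]
    - [0.25,0.97,0,0,15]
    - [0.25,0.97,0,0,15]
    - [0,0,0,0,15]

```text
clock: 23.65
tcp_pos: [0.5415, 0.0786, 0.0602]
tcp_rot: [0.0, 0.789, 0.614, -0.0]
force: [-3.6, -1.7, 5.8]
width: 0.227
gripper_force: 15.0
```

>>> move_arm:
  commands:
    - [0.25,0.97,0,0,15]
    - [0.25,0.97,0,0,15]
    - [0.25,0.97,0,0,15]
    - [0,0,0,0,15]

```text
clock: 24.15
tcp_pos: [0.5423, 0.0816, 0.0603]
tcp_rot: [0.0, 0.789, 0.614, -0.0]
force: [-2.8, -1.6, 6.8]
width: 0.228
gripper_force: 15.0
```

```bash
cat >> h.py <<'E'
def knob():
    s=bot.get_image('scene');print([q for q in blobs(s,(15,110,80),(35,255,255),8) if 240<q[1][0]<340 and q[1][1]<200])
E
python3 -c "
from h import *
st();knob()"
```

```text
24.15 [0.5423 0.0816 0.0603] yang -0.249 tz [ 2.e-04 -3.e-04 -1.e+00] F [-2.8 -1.6  6.8] w 20.0 gf 15.0 j [ 0.02  0.49  1.79 -0.    0.87  0.27]
[([280, 177, 9, 13, 82], [284.3, 182.4])]
```

>>> move_arm:
  commands:
    - [0.25,0.97,0,0,15]
    - [0.25,0.97,0,0,15]
    - [0,0,0,0,15]

```text
clock: 24.58
tcp_pos: [0.5428, 0.0835, 0.0602]
tcp_rot: [0.0, 0.789, 0.614, -0.0]
force: [-3.1, -0.6, 6.8]
width: 0.231
gripper_force: 15.0
```

>>> move_arm:
  commands:
    - [0.25,0.97,0,0,15]
    - [0.25,0.97,0,0,15]
    - [0,0,0,0,15]

```text
clock: 24.95
tcp_pos: [0.5433, 0.0855, 0.0602]
tcp_rot: [0.0, 0.789, 0.614, -0.0]
force: [-2.7, -1.2, 7.1]
width: 0.228
gripper_force: 15.0
```

```bash
python3 -c "
from h import *
st();knob()"
```

```text
24.95 [0.5433 0.0855 0.0602] yang -0.249 tz [ 2.e-04 -3.e-04 -1.e+00] F [-2.7 -1.2  7.1] w 20.0 gf 15.0 j [ 0.03  0.49  1.78 -0.    0.87  0.28]
[([285, 182, 8, 13, 84], [288.2, 187.8])]
```

The knob has dropped to about 12 mm above home, so the hole was found at a wing value of about 0.082. I release the handle and go back to the pin.

>>> move_arm:
  commands:
    - [0,0,0,0,28]
    - [0,0,0,0,45]
    - [0,0,40,0,55]
    - [0,0,50,0,55]
    - [-5,-20,0,0,50]
    - [-13,-50,0,0,48]
    - [-13,-50,0,0,48]
    - [-11,-43,0,0,48]

```text
clock: 26.0
tcp_pos: [0.5001, -0.0792, 0.1483]
tcp_rot: [-0.0, 0.789, 0.614, -0.0]
force: [0.4, -0.1, 0.3]
width: 0.547
gripper_force: 0.0
```

>>> move_arm:
  commands:
    - [-5.5,-19.5,0,0,48]
    - [0,0,0,0,48]
    - [0,0,0,0,48]
    - [0,0,0,0,48]

```text
clock: 26.5
tcp_pos: [0.4961, -0.0959, 0.1489]
tcp_rot: [-0.0, 0.789, 0.614, -0.0]
force: [-0.2, 0.6, -0.5]
width: 0.544
gripper_force: 0.0
```

```bash
python3 - <<'E'
from h import *
d=snap('wrist','w11');st();knob()
print(blobs(d,(15,110,80),(35,255,255),200)[:2])
o=d['obs']['tcp_pos'];Q=quat(d['obs']['tcp_rot']);T=d['T_tool_cam']
def pix(p): c=np.linalg.inv(T)@np.r_[Q.T@(p-o),1];return c[:2]/c[2]*[d['fx'],d['fy']]+[d['cx'],d['cy']]
print(pix(np.r_[.4952,-.0971,.116]),pix(np.r_[o[:2],.116]))
E
```

```text
26.55 [ 0.4962 -0.096   0.149 ] yang -0.2476 tz [-2.e-04  2.e-04 -1.e+00] F [-0.6 -1.1 -0.1] w 48.3 gf 0.0 j [-0.33  0.31  1.8   0.    1.03 -0.08]
[([285, 182, 8, 13, 83], [288.3, 188.1])]
[([297, 195, 37, 43, 1242], [315.3, 216.7]), ([189, 275, 25, 69, 624], [197.6, 306.5])]
[314.56917561 230.84924769] [315.4757516  228.74413342]
```

>>> move_arm:
  commands:
    - [0,2.5,-25,0,48]
    - [0,0,-25,0,48]
    - [0,0,-9,0,40]
    - [0,0,0,0,30]
    - [0,0,0,0,20]
    - [0,0,0,0,18]
    - [0,0,0,0,18]
  newtons: 10

```text
clock: 27.48
tcp_pos: [0.4966, -0.0945, 0.0908]
tcp_rot: [0.001, 0.789, 0.614, 0.0]
force: [-0.2, 1.3, 2.2]
width: 0.267
gripper_force: 10.0
```

```bash
python3 -c "
from h import *
st();knob()"
```

```text
27.48 [ 0.4966 -0.0945  0.0908] yang -0.2491 tz [ 1.3e-03 -3.0e-04 -1.0e+00] F [-0.2  1.3  2.2] w 23.5 gf 10.0 j [-0.32  0.39  1.86  0.    0.89 -0.08]
[]
```

>>> move_arm:
  commands:
    - [-0.3,-1,0,0,18]
    - [-0.3,-1,0,0,18]
    - [0,0,0,0,18]

```text
clock: 27.9
tcp_pos: [0.4958, -0.0964, 0.0903]
tcp_rot: [0.0, 0.79, 0.614, 0.0]
force: [1.6, 1.4, 4.0]
width: 0.268
gripper_force: 10.0
```

>>> move_arm:
  commands:
    - [-0.3,-0.8,0,0,18]
    - [0,0,0,0,18]
    - [0,0,0,0,18]

```text
clock: 28.28
tcp_pos: [0.4954, -0.0972, 0.0902]
tcp_rot: [0.0, 0.789, 0.614, 0.0]
force: [2.4, 2.8, 3.7]
width: 0.267
gripper_force: 10.0
```

>>> move_arm:
  commands:
    - [0,0,-1,0,18]
    - [0,0,-1,0,18]
    - [0,0,-1,0,18]
    - [0,0,0,0,18]
  newtons: 15

```text
clock: 28.78
tcp_pos: [0.4953, -0.0972, 0.087]
tcp_rot: [0.0, 0.789, 0.614, 0.0]
force: [1.7, 2.0, 2.3]
width: 0.267
gripper_force: 15.0
```

>>> move_arm:
  commands:
    - [0,0,-1,0,18]
    - [0,0,-1,0,18]
    - [0,0,0,0,18]

```text
clock: 29.15
tcp_pos: [0.4952, -0.0972, 0.0848]
tcp_rot: [-0.0, 0.789, 0.614, -0.0]
force: [3.0, 2.0, 0.1]
width: 0.268
gripper_force: 15.0
```

>>> move_arm:
  commands:
    - [0,0,-1,0,18]
    - [0,0,-1,0,18]
    - [0,0,-1,0,18]
    - [0,0,0,0,18]

```text
clock: 29.65
tcp_pos: [0.4951, -0.0973, 0.0822]
tcp_rot: [0.0, 0.789, 0.614, -0.0]
force: [1.9, 1.2, 3.2]
width: 0.272
gripper_force: 15.0
```

>>> move_arm:
  commands:
    - [0,0,-1,0,18]
    - [0,0,-1,0,18]
    - [0,0,-1,0,18]
    - [0,0,0,0,18]

```text
clock: 30.15
tcp_pos: [0.4952, -0.0976, 0.0807]
tcp_rot: [0.001, 0.789, 0.614, -0.0]
force: [-2.6, 1.0, 18.7]
width: 0.271
gripper_force: 15.0
```

```bash
python3 -c "
from h import *
st();knob()"
```

```text
30.15 [ 0.4952 -0.0976  0.0807] yang -0.2486 tz [ 5.e-04 -9.e-04 -1.e+00] F [-2.6  1.  18.7] w 23.8 gf 15.0 j [-0.33  0.41  1.87 -0.    0.87 -0.08]
[]
```

>>> move_arm:
  commands:
    - [0,0,1,0,18]
    - [0,0,0,0,26]
    - [0,0,0,0,36]
    - [0,0,10,0,48]
    - [0,0,50,0,48]
    - [0,0,0,0,48]
    - [0,0,0,0,48]
    - [0,0,0,0,48]

```text
clock: 31.2
tcp_pos: [0.4941, -0.0968, 0.1391]
tcp_rot: [-0.001, 0.789, 0.614, -0.001]
force: [-0.7, -0.9, 0.4]
width: 0.547
gripper_force: 0.0
```

```bash
python3 - <<'E'
from h import *
d=snap('wrist','w12');st();knob()
print(blobs(d,(15,110,80),(35,255,255),200)[:2])
o=d['obs']['tcp_pos'];Q=quat(d['obs']['tcp_rot']);T=d['T_tool_cam']
def pix(p): c=np.linalg.inv(T)@np.r_[Q.T@(p-o),1];return c[:2]/c[2]*[d['fx'],d['fy']]+[d['cx'],d['cy']]
for z in(.104,.107,.116):print(z,pix(np.r_[.4952,-.0971,z]))
for f in('w2','w8','w11','w12'):
  d=np.load(f'pics/{f}.npy',allow_pickle=True).item()
  m=cv2.inRange(cv2.cvtColor(d['image'],cv2.COLOR_RGB2HSV),(15,110,80),(35,255,255))[190:252,285:345]
  c=max(cv2.findContours(m,0,2)[0],key=cv2.contourArea);print(f,d['obs']['tcp_pos'].round(4),cv2.boundingRect(c),[int(np.ptp(np.flatnonzero(r)))+1 if r.any() else 0 for r in m[::4]])
E
```

```text
31.25 [ 0.4941 -0.0968  0.1391] yang -0.2489 tz [-2.4e-03  8.0e-04 -1.0e+00] F [0.3 0.  0.5] w 48.1 gf 0.0 j [-0.33  0.32  1.81 -0.    1.01 -0.08]
[([285, 185, 7, 12, 76], [288.0, 190.2])]
[([300, 197, 37, 45, 1321], [317.9, 219.2]), ([189, 274, 19, 70, 628], [196.9, 311.3])]
0.104 [317.5285859  227.54168541]
0.107 [317.53945373 229.14905867]
0.116 [317.5739919  234.25732312]
w2 [ 0.4969 -0.0982  0.1339] (10, 7, 38, 49) [0, 0, 11, 23, 28, 32, 34, 34, 36, 38, 37, 34, 29, 20, 0, 0]
w8 [ 0.43   -0.1518  0.1481] (13, 4, 35, 45) [0, 1, 21, 27, 30, 32, 33, 35, 35, 33, 30, 24, 9, 0, 0, 0]
w11 [ 0.4961 -0.0959  0.1489] (12, 5, 37, 43) [0, 0, 19, 26, 30, 33, 35, 36, 36, 35, 30, 23, 0, 0, 0, 0]
w12 [ 0.4941 -0.0968  0.1391] (15, 7, 37, 45) [0, 0, 15, 25, 29, 32, 33, 36, 37, 36, 34, 29, 20, 0, 0, 0]
```

The scene view has the knob back at its starting pixels, (288,190). I'll confirm by a gentle touch on top with the fingers shut.

>>> move_arm:
  commands:
    - [0.5,0,0,0,0]
    - [0,0,0,0,0]
    - [0,0,0,0,0]
    - [0,0,-14,0,0]
    - [0,0,-14,0,0]
    - [0,0,-4,0,0]
    - [0,0,-1,0,0]
    - [0,0,0,0,0]

```text
clock: 32.3
tcp_pos: [0.4958, -0.0972, 0.1072]
tcp_rot: [0.0, 0.789, 0.614, 0.0]
force: [0.3, 0.7, -0.4]
width: 0.004
gripper_force: 0.0
```

>>> move_arm:
  commands:
    - [0,0,-1,0,0]
    - [0,0,-0.7,0,0]
    - [0,0,-0.5,0,0]
    - [0,0,0,0,0]

```text
clock: 32.8
tcp_pos: [0.4956, -0.0971, 0.1049]
tcp_rot: [-0.0, 0.789, 0.614, -0.0]
force: [-0.4, -0.3, -0.5]
width: 0.004
gripper_force: 0.0
```

>>> move_arm:
  commands:
    - [0,0,-0.6,0,0]
    - [0,0,-0.6,0,0]
    - [0,0,0,0,0]

```text
clock: 33.17
tcp_pos: [0.4958, -0.0975, 0.1044]
tcp_rot: [0.0, 0.789, 0.614, -0.0]
force: [-1.4, -0.3, 8.1]
width: 0.003
gripper_force: 4.0
```

>>> move_arm:
  commands:
    - [0,0,-0.6,0,0]
    - [0,0,0,0,0]

```text
clock: 33.42
tcp_pos: [0.4959, -0.0977, 0.1043]
tcp_rot: [0.001, 0.789, 0.614, -0.0]
force: [-3.9, -0.5, 12.7]
width: 0.004
gripper_force: 6.3
```

Contact is stiff at 104 mm, so the pin is home. I back off and check.

>>> move_arm:
  commands:
    - [0,0,5,0,0]
    - [0,0,30,0,0]
    - [0,0,50,0,0]
    - [0,0,40,0,0]
    - [0,0,0,0,0]
    - [0,0,0,0,0]
    - [0,0,0,0,0]

```text
clock: 34.3
tcp_pos: [0.4945, -0.0968, 0.2265]
tcp_rot: [-0.001, 0.789, 0.614, -0.001]
force: [-0.0, 0.6, 0.3]
width: 0.006
gripper_force: 0.0
```

```bash
python3 - <<'E'
from h import *
st();knob();d=snap('wrist','w13')
for c,lo,hi in(('r',(0,130,60),(8,255,255)),):
  q=blobs(d,lo,hi,100);print(q)
  if q: h=plane(d,*q[0][1],.080);v=h[:2]-[.4952,-.0971];print('wing',v@[.247,.969]-.105)
print(bot.sign_off())
E
```

```text
34.3 [ 0.4945 -0.0968  0.2265] yang -0.249 tz [-0.0031  0.0011 -1.    ] F [-0.   0.6  0.3] w 0.5 gf 0.0 j [-0.33  0.22  1.71  0.    1.22 -0.08]
[([284, 184, 8, 13, 82], [287.9, 190.0])]
[]
the job is handed in; nothing more can be done
None
```

I drew the wing out to about 0.082 m, pushed the pin back through to home (a touch on the knob's top read its home height of 104 mm), and handed the job in at 34 s; the sign-off gave no verdict, and the last wrist check of the wing found no handle in view.

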